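# Present the keyed shaft to the inspection camera

### The arm

A 7-joint arm with a two-finger parallel gripper is mounted at the origin on a cart in front of the work surface, level with it; the furniture and walls round the work are solid. World frame = base frame: x ahead of the robot, y to its left, z up, the work surface at z = 0. Lengths are in m, angles in rad, forces in N, time in s.
With the tool pointing down it reaches from about 0.425 to 0.925 m from the base axis. Payload 6.8 kg.
Tool frame: the origin (TCP) lies at the very end of the fingers, on their centre line; the grasp point (between the pads) lies 19 mm behind it; z points along the fingers, y is the line along which they close (so a half turn about z gives the same grasp; the last joint's range is limited). The gripper opens to 85 mm and grips with 20 to 120 N. Pads are 22 mm wide; open, the fingers measure 114 mm over their backs; the gripper's body (76 mm by 85 mm) begins 54 mm behind the grasp point. The pads swing forward as they close: fully open they stand 13 mm farther back than shut.
Start: joints at [1.174, 0.477, 0.022, 1.555, -0.011, 1.109, -0.083], TCP at [0.192, -0.647, 0.231] pointing down, gripper open.
Joint ranges: [-2.96, 2.96], [-0.34, 2.1], [-1.41, 1.46], [0.24, 2.44], [-1.37, 4.51], [0.17, 1.92], [-2.96, 2.96]. Speed limits (rad/s): [2.39, 2.39, 3.14, 3.14, 3.14, 3.14, 3.14].

### API

Orientations are given as a rotation vector (axis times angle).
In Python, from bench import get_obs, viewer, r gives the robot as it stands. The module is installed in compiled form; this text tells all that it offers.
- The arm moves only by the tool play_rows, never from a script. Its argument "commands" is a list that holds one entry, the list of rows, each a list of 5 numbers: the gripper's target within -1 to 1 (shut at 1, half-way at 0, fully open at -1), then the shift along the tool's x, y, z scaled (see below), then the turn about the tool's z scaled (see below). A call has 1 to 12 rows; each row is the pose to reach, as a shift and turn from the pose commanded when the call began, along the tool's axes at that moment; what a row does not reach only later rows make up. The controller multiplies each number of a shift by 0.2 m and each number of a turn by pi/2 rad. A row lasts 1/12 s, in which the tool goes at most 41.7 mm and 7.16 degrees, less where a joint would pass 70% of its speed; a pose out of reach is approached as far as the arm can. A call with a number of a shift or a turn outside -1 to 1 is refused whole. A call with a gripper value outside its range is refused whole. The fingers move at their own pace and stop on an object; "grip_force" is the grip in N (left out, the last holds). Time passes only in rows, so rows that repeat a pose let the fingers close. It gives the time, the measured TCP pose, the force, the opening and the grip force at its end, in the units of the state.
- get_obs(): the state, without advancing time (a new reading comes with each control period).
- viewer.grab_frame(name): name is "side" or "top" or "wrist"; returns a dict with "pixels" (420x560x3 uint8, red, green, blue), "fovy" (degrees; the focal length in pixels is half the picture's height over the tangent of half this angle, whatever the lens; pixels are square), "cx", "cy" (the principal point, pixels), "distortion" ([k1, k2, p1, p2, k3] as OpenCV has them; the pictures are not rectified), "world_to_cam" (4x4, takes a point from world to camera coordinates); the wrist camera has in their place "hand_eye" (4x4, takes a point from camera to tool coordinates, whose origin is the TCP and whose axes are the flange's). Camera axes: x right, y up, looking along -z (the intrinsics and any distortion apply to the point x, -y, -z); pixel columns grow to the right and rows downward; lengths in m; the calibration is good to about 2 mm. A picture is of the moment at which its call begins: read the wrist's pose just before it. There is no depth.
- r.hand_in(): hands the job in; it is judged then, once.
Trained networks look in a picture, given as the dict that the camera call returned (one of the last four; its "shot" number tells which), for a name from the list of things; names that differ only in an ending like _2 or _b are one class to them, and where a whole thing is asked for, a point or a joint stands for the part that bears it (a point fixed in the world has none). Each returns a list of dicts, best first, with "score" (0 to 1); they miss things now and then, are a little off and sometimes report something else, mostly with a low value. They report only what shows in the picture. A call takes as long as a camera call. They do not tell look-alikes from the thing itself.
- viewer.trace(picture, thing): "pixels" (420x560 bool, what is visible of it) and "rect" ([left, top, right, bottom] in pixels, round what is visible of it).
The state is a dict: "clock": time; "joints": joint angles; "qvel": joint speeds; "tau": joint torques, N m; "tcp_pos": TCP position; "orientation": TCP orientation; "contact_force": force on the tool from outside, world axes, zero at the start; "moment": the same for the moment, N m; "grip_width": finger opening in m; "gripper_force": force on a finger pad.
Only numpy, scipy, OpenCV 4.12 (cv2) and the standard library are available. Lean on these libraries where they do the work, as an engineer would, in place of code of your own. Each camera call takes 0.05 s, during which the arm holds its last target. There are 200 camera calls.

### The job

Two steel shafts lie on the desk; one has a raised key on its end. Roll that keyed shaft along the desk until its key is on top and let it rest there a moment, and only then pick it up, keeping the key on top. Finish while holding it still in the air, level and on the axis of the lens of the inspection camera on its stand, with the keyed end pointing at the lens 60 mm in front of the glass; do not touch the camera, and leave the other shaft and everything else on the desk where it is.

Things in the scene. Friction and masses are not known exactly. Their poses are not given: they have to be found in the camera images.
- shaft: Keyed steel shaft, loose, 126 mm long, 0.3 to 0.5 kg; free to roll, stays where left. Origin on its axis, at its balance point; x along the axis to the keyed end (within 0.45 rad of world +x at the start), z from the axis out through the key. Thick part 32 mm diameter, x -45 to +35 mm: rests on the desk, grip it across. Journals 20 mm diameter, to x +66 mm (keyed) and -60 mm (rear).
- shaft_key (a point): Middle of the key's outer face, 14 mm off the axis at x +51 mm. The key is a dark steel bar on the keyed journal, 26 mm along x, 8 mm wide, 4 mm proud; it never reaches the desk. At the start it faces the robot's left, about 80 degrees from the top: rolling the shaft some 23 mm to the robot's right brings it to the top.
- shaft_front (a point): Centre of the keyed end face of the keyed shaft, on its axis (x = +66 mm).
- shaft_rear (a point): Centre of the rear end face of the keyed shaft, on its axis (x = -60 mm).
- plain_shaft: The other steel shaft, of the same size and shape and with the same axes, but with no key. To be left alone.
- camera_stand: Inspection camera on a stand, fixed to the desk: foot plate 100 x 110 x 12 mm, steel post 212 mm high 45 mm behind the origin, grey camera 44 x 44 mm in section with a black lens barrel 29 mm thick. Origin on the desk under the camera; the lens looks level along the stand's -x, roughly towards the robot. Not to be touched.
- lens (a point): Centre of the front glass of the camera's lens, 160 mm above the desk. Its own x points back into the camera, so the space in front of the lens, where the shaft is to be shown, lies along -x; y to its left, z up.
- desk_mug: White dotted mug, 93 mm high, left of the work. Bystander.
- bracket: Small die-cast corner bracket, 40 x 40 x 38 mm, between the work and the keyboard. Bystander.
- hex_key: L-shaped hex key, 36 x 88 x 4 mm, flat on the desk near its front edge. Bystander.
- parts_bin: Small open bin of nuts, 70 x 100 x 35 mm, left of the work. Bystander.
- tape: Roll of tape lying flat, 103 mm in diameter, 25 mm high, at the right. Bystander.
- notebook: Notebook, 148 x 109 x 16 mm, at the left. Bystander.
Things that resemble listed ones, but are neither listed nor needed, are in the scene too. What is shaped like the shaft but pink is not meant.

How it is judged:
By the outcome, as a careful person would: the job done as asked, in the order asked, and still so for the second after the job is handed in, while the arm keeps its last pose, push and grip.
It also fails if it takes over 58 s, if anything falls off the work surface, if the arm or the gripper's body presses on something with over 40 N, if the wrist force passes 120 N, or if a joint passes its speed limit or range.

## Working session

There is one attempt and no reset: what is moved stays moved. The work goes in short steps, Python scripts to look and compute and a tool call to move; the robot and the scene stay as the last step left them, time stands still between calls to the robot, and variables do not carry over. Pictures are saved under pics/ and viewed, at most 10 in all, crops included, and the job is handed in when it is done.

Besides the shell and the picture viewer there is one more tool, called after "Call:" as name([rows], argument=value, ...), one row to a line, values as JSON. play_rows: Moves the arm, as the interface text tells. Shifts and turns lie within -1 to 1; 1 stands for 0.2 m of shift or pi/2 rad of turn. Its arguments: {"type":"object","properties":{"commands":{"type":"array","items":{"type":"array","items":{"type":"array","items":{"type":"number","minimum":-1,"maximum":1}}}},"grip_force":{"type":"number"}},"required":["commands"]}

```bash
mkdir -p pics; ls; cat > h.py <<'E'
import numpy as np, cv2
from bench import get_obs, viewer, r
from scipy.spatial.transform import Rotation as R
def K(f):
    p=f["pixels"]; F=p.shape[0]/2/np.tan(np.radians(f["fovy"])/2)
    return np.array([[F,0,f["cx"]],[0,F,f["cy"]],[0,0,1.]])
def w2c(f,o=None):
    if "world_to_cam" in f: return np.array(f["world_to_cam"])
    T=np.eye(4); T[:3,:3]=R.from_rotvec(o["orientation"]).as_matrix(); T[:3,3]=o["tcp_pos"]
    return np.linalg.inv(T@np.array(f["hand_eye"]))
def ray(f,uv,o=None):
    n=cv2.undistortPoints(np.array(uv,float).reshape(-1,1,2),K(f),np.array(f["distortion"],float)).reshape(-1,2)
    M=np.linalg.inv(w2c(f,o)); d=np.c_[n[:,0],-n[:,1],-np.ones(len(n))]@M[:3,:3].T
    return M[:3,3],d
def onz(f,uv,z,o=None):
    c,d=ray(f,uv,o); return c+d*((z-c[2])/d[:,2])[:,None]
def proj(f,P,o=None):
    P=np.atleast_2d(P); M=w2c(f,o); c=P@M[:3,:3].T+M[:3,3]
    return cv2.projectPoints(c*[1,-1,-1],np.zeros(3),np.zeros(3),K(f),np.array(f["distortion"],float))[0].reshape(-1,2)
def save(f,n): cv2.imwrite("pics/"+n,f["pixels"][:,:,::-1])
E
python3 - <<'E'
from h import *
o=get_obs(); print({k:np.round(v,3).tolist() for k,v in o.items()})
ims=[]
for n in ["top","side"]:
    f=viewer.grab_frame(n); ims.append(f); print(n,f["fovy"],np.round(f["world_to_cam"],3).tolist(),f["distortion"])
    save(f,n+"0.png")
    for t in ["shaft","plain_shaft","shaft_key","camera_stand"]:
        for d in viewer.trace(f,t): print(t,round(d["score"],2),d["rect"])
E
```

```text
pics
{'clock': 0.0, 'joints': [1.174, 0.478, 0.022, 1.556, -0.011, 1.109, -0.083], 'qvel': [0.001, 0.001, -0.0, 0.0, 0.0, 0.001, 0.001], 'tau': [-0.001, -59.645, 1.608, -28.119, 0.012, 0.01, -0.0], 'tcp_pos': [0.192, -0.647, 0.23], 'orientation': [-3.107, -0.452, 0.001], 'contact_force': [0.997, 0.342, -0.188], 'moment': [0.002, 0.002, 0.024], 'gripper_force': 0.0, 'grip_width': 0.085}
top 45.511432447707826 [[-0.029, -1.0, -0.006, -0.067], [0.993, -0.029, 0.111, -0.539], [-0.111, -0.003, 0.994, -1.773], [0.0, 0.0, 0.0, 1.0]] [-0.04361186  0.          0.          0.          0.        ]
shaft 0.75 [267.3, 200.5, 272.6, 237.1]
shaft 0.75 [240.3, 132.2, 273.1, 168.6]
shaft 0.66 [338.2, 256.5, 374.9, 269.9]
shaft 0.53 [223.8, 221.8, 250.2, 248.1]
plain_shaft 0.5 [324.5, 203.8, 341.7, 232.9]
shaft_key 0.61 [266.8, 199.0, 277.5, 234.6]
shaft_key 0.56 [339.3, 257.7, 375.8, 268.9]
shaft_key 0.49 [225.5, 223.5, 251.0, 251.9]
camera_stand 0.58 [239.8, 130.8, 273.4, 170.3]
camera_stand 0.58 [265.9, 201.6, 275.8, 235.9]
side 49.214317061720465 [[0.943, -0.331, -0.005, -0.529], [0.195, 0.541, 0.818, -0.173], [-0.268, -0.773, 0.575, -1.652], [0.0, 0.0, 0.0, 1.0]] [-0.01728737  0.          0.          0.          0.        ]
shaft 0.71 [241.9, 208.8, 259.4, 225.0]
shaft 0.67 [255.9, 228.3, 285.7, 240.7]
shaft 0.55 [245.6, 284.0, 258.4, 319.1]
plain_shaft 0.54 [275.3, 262.5, 302.6, 282.1]
shaft_key 0.56 [245.7, 279.5, 259.0, 317.3]
shaft_key 0.51 [242.9, 207.6, 254.0, 225.0]
shaft_key 0.48 [254.5, 230.7, 288.2, 241.2]
camera_stand 0.62 [309.4, 172.3, 341.0, 227.5]
```

View pics/top0.png

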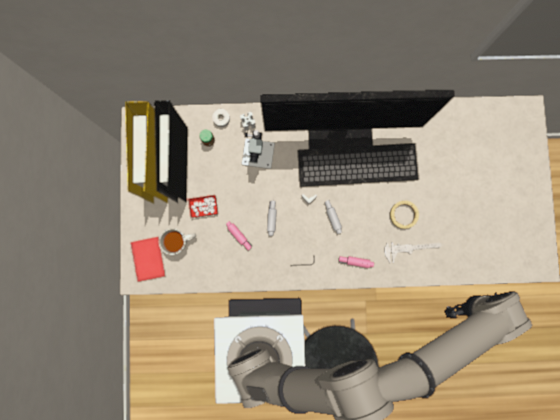

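View pics/side0.png

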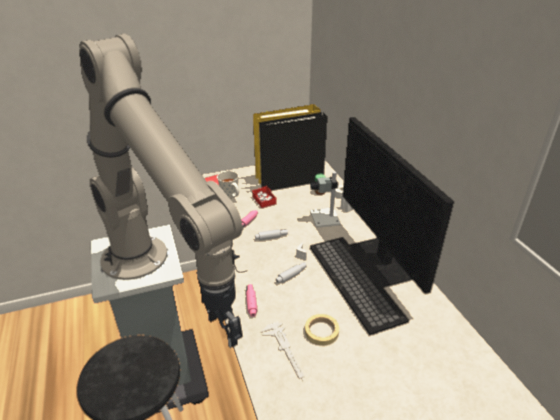

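The top view shows grey shafts at (271,218) and (333,217). The pink decoys are at (239,236) and (356,262), and the stand is at (258,150). Next I'll crop in close on the two grey shafts to find the key.

```bash
python3 - <<'E'
from h import *
t=cv2.imread("pics/top0.png"); s=cv2.imread("pics/side0.png")
z=lambda im,x,y,w=40,h=30: cv2.resize(im[y-h//2-5:y+h//2+5+0,x-w//2:x+w//2],(400,400*(h+10)//w)[:2] and (400,300),interpolation=cv2.INTER_CUBIC)
g=np.vstack([np.hstack([z(t,271,218),z(t,333,217)]),np.hstack([z(s,271,234),z(s,290,272)])])
cv2.imwrite("pics/c1.png",g)
f=viewer.grab_frame("top")
uv=[[272,200],[270,236],[328,203],[340,233],[262,152],[272,152],[245,150]]
print(np.round(onz(f,uv,0.016),3).tolist())
E
```

```text
[[0.566, -0.063, 0.016], [0.435, -0.053, 0.016], [0.549, -0.266, 0.016], [0.439, -0.305, 0.016], [0.745, -0.031, 0.016], [0.744, -0.068, 0.016], [0.754, 0.031, 0.016]]
```

View pics/c1.png

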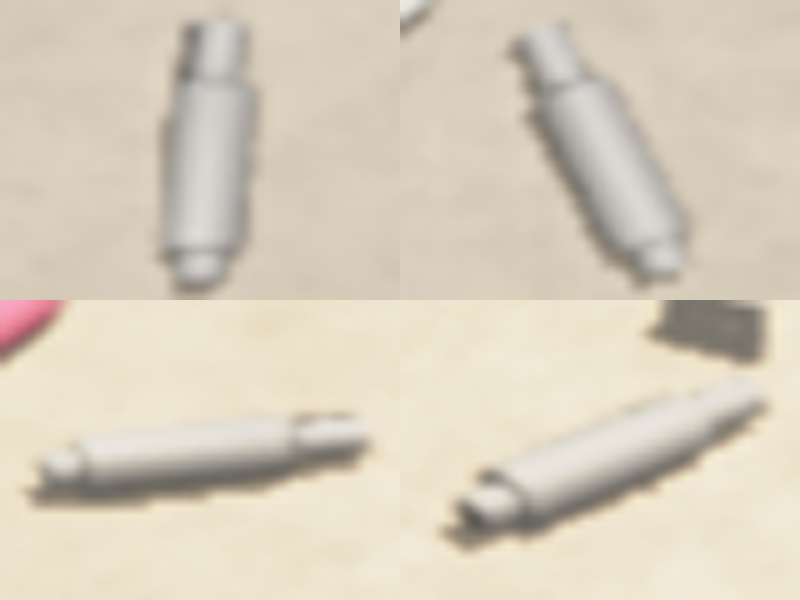

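The left shaft at (271,218) has the dark bar on the left of its far journal. The right one at (333,217) has none, so the left one is keyed. I'll move above it, swinging outward on the way.

```bash
cat >> h.py <<'E'
def go(p,yaw=None,o=None):
    o=o or get_obs(); M=R.from_rotvec(o["orientation"]).as_matrix()
    d=M.T@(np.array(p)-o["tcp_pos"])/0.2; cy=np.arctan2(M[1,0],M[0,0])
    t=0 if yaw is None else -(yaw-cy)/(np.pi/2)
    print("at",np.round(o["tcp_pos"],4),"yaw",round(cy,4),"tilt",np.round(M[:,2],4),"cmd",np.round(d,4),round(t,4))
E
python3 - <<'E'
from h import *
go([0.40,-0.45,0.25]);go([0.46,-0.26,0.27]);go([0.46,-0.07,0.27],-0.08)
E
```

```text
at [ 0.1923 -0.647   0.2313] yaw 0.2888 tilt [-0.  0. -1.] cmd [ 1.2763 -0.6486 -0.0935] 0
at [ 0.1923 -0.647   0.2313] yaw 0.2888 tilt [-0.  0. -1.] cmd [ 1.8344 -1.4738 -0.1935] 0
at [ 0.1923 -0.647   0.2313] yaw 0.2888 tilt [-0.  0. -1.] cmd [ 2.105  -2.3845 -0.1935] 0.2348
```

Call:
play_rows([
  [[-1,0.95,-0.6,-0.1,0],[-1,0.95,-0.6,-0.1,0],[-1,0.95,-0.6,-0.1,0],[-1,0.95,-0.6,-0.1,0],[-1,0.95,-0.6,-0.1,0],[-1,0.95,-0.6,-0.1,0]],
])

```text
clock: 1.05
tcp_pos: [0.3454, -0.4728, 0.2521]
orientation: [-3.106, -0.463, -0.005]
contact_force: [0.6, 1.3, 0.5]
grip_width: 0.0854
gripper_force: 0.0
```

Call:
play_rows([
  [[-1,0.9,-0.9,-0.1,0],[-1,0.9,-0.9,-0.1,0],[-1,0.9,-0.9,-0.1,0],[-1,0.9,-0.9,-0.1,0],[-1,0.9,-0.9,-0.1,0],[-1,0.9,-0.9,-0.1,0],[-1,0.9,-0.9,-0.1,0]],
])

```text
clock: 1.63
tcp_pos: [0.4659, -0.246, 0.2725]
orientation: [-3.105, -0.469, -0.006]
contact_force: [0.4, 0.8, -0.0]
grip_width: 0.0855
gripper_force: 0.0
```

Call:
play_rows([
  [[-1,0.25,-0.88,0,0.235],[-1,0.25,-0.88,0,0.235],[-1,0.25,-0.88,0,0.235],[-1,0.25,-0.88,0,0.235],[-1,0.25,-0.88,0,0.235],[-1,0.25,-0.88,0,0.235],[-1,0.25,-0.88,0,0.235]],
])

```text
clock: 2.22
tcp_pos: [0.4594, -0.0698, 0.2716]
orientation: [3.139, -0.12, 0.001]
contact_force: [0.5, 0.0, -0.0]
grip_width: 0.0854
gripper_force: 0.0
```

```bash
python3 - <<'E'
from h import *
o=get_obs(); f=viewer.grab_frame("wrist"); save(f,"w1.png"); go([0.46,-0.07,0.27],-0.08,o)
print(o["clock"],np.round(f["hand_eye"],3).tolist(),f["fovy"],f["distortion"])
for t in ["shaft","shaft_key","camera_stand","lens"]:
    for d in viewer.trace(f,t): print(t,round(d["score"],2),d["rect"])
E
```

```text
at [ 0.4594 -0.0698  0.2716] yaw -0.0764 tilt [ 7.e-04 -3.e-04 -1.e+00] cmd [0.0029 0.0007 0.0082] 0.0023
2.2167 [[-0.001, 0.952, 0.305, 0.078], [1.0, 0.001, 0.002, -0.0], [0.001, 0.305, -0.952, -0.143], [0.0, 0.0, 0.0, 1.0]] 67.52625637032267 [-0.02168609  0.          0.          0.          0.        ]
shaft 0.85 [255.1, 85.9, 282.5, 192.2]
shaft 0.83 [138.6, 155.0, 224.6, 231.9]
shaft 0.63 [449.2, 234.6, 541.6, 259.9]
shaft_key 0.78 [137.4, 155.6, 224.2, 233.0]
shaft_key 0.7 [257.8, 87.7, 280.9, 192.2]
shaft_key 0.69 [446.2, 229.1, 542.1, 262.2]
shaft_key 0.24 [356.9, 62.0, 410.2, 92.5]
camera_stand 0.36 [257.7, 87.5, 282.2, 194.2]
```

View pics/w1.png

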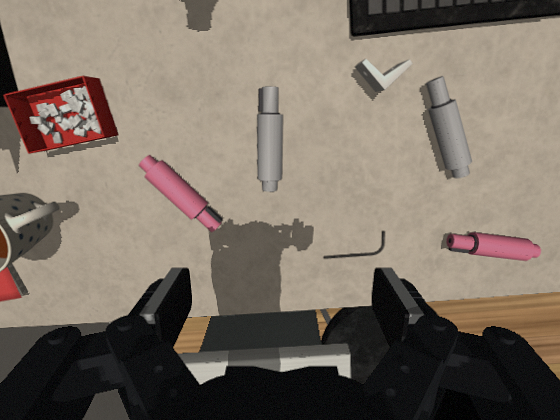

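The wrist view shows the left grey shaft with its front at (268,86) and its rear at (269,192). The right grey shaft is at (448,128). I'll zoom in on the two far journals.

```bash
python3 - <<'E'
from h import *
t=cv2.imread("pics/w1.png")
z=lambda x,y: cv2.resize(t[y-28:y+28,x-20:x+20],(400,560),interpolation=cv2.INTER_CUBIC)
cv2.imwrite("pics/c2.png",np.hstack([z(270,108),z(442,100)]))
o=get_obs(); f=viewer.grab_frame("wrist")
print(onz(f,[[269,86],[269.5,192],[257.5,140],[282.8,140],[258,160]],0.016,o).round(4).tolist())
E
```

```text
[[0.5651, -0.0663, 0.016], [0.4359, -0.0546, 0.016], [0.5036, -0.046, 0.016], [0.501, -0.0774, 0.016], [0.4788, -0.044, 0.016]]
```

View pics/c2.png

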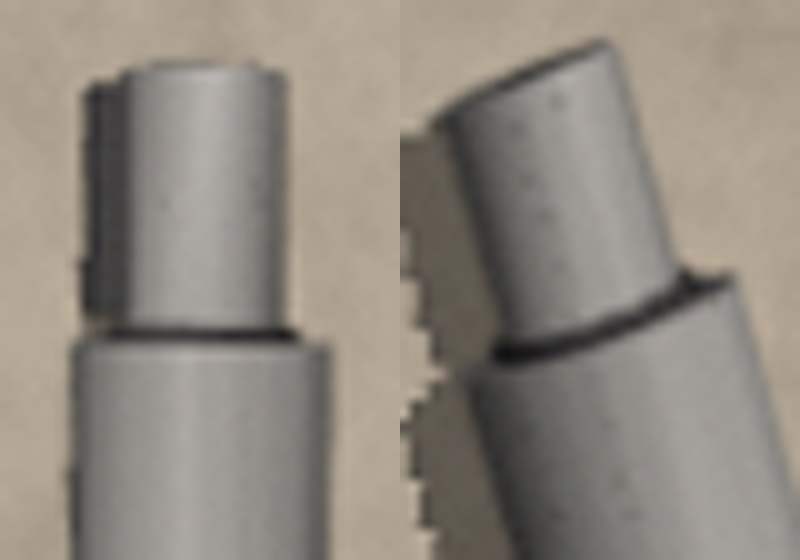

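The dark key bar on the left side of the left shaft's journal is confirmed, and the right shaft is plain. I'll descend astride the keyed shaft.

```bash
python3 - <<'E'
from h import *
go([0.496,-0.0608,0.08],-0.09); go([0.496,-0.0608,0.004],-0.09)
E
```

```text
at [ 0.4592 -0.0725  0.2712] yaw -0.0828 tilt [-2.e-04 -1.e-04 -1.e+00] cmd [ 0.1785 -0.0736  0.9559] 0.0046
at [ 0.4592 -0.0725  0.2712] yaw -0.0828 tilt [-2.e-04 -1.e-04 -1.e+00] cmd [ 0.1786 -0.0736  1.3359] 0.0046
```

Call:
play_rows([
  [[-1,0.178,-0.074,0.85,0.005],[-1,0.178,-0.074,0.85,0.005],[-1,0.178,-0.074,0.85,0.005],[-1,0.178,-0.074,0.85,0.005],[-1,0.178,-0.074,0.85,0.005],[-1,0.178,-0.074,0.85,0.005],[-1,0.178,-0.074,0.85,0.005],[-1,0.178,-0.074,0.85,0.005]],
])

```text
clock: 3.18
tcp_pos: [0.4973, -0.0598, 0.1035]
orientation: [3.138, -0.14, 0.005]
contact_force: [0.7, 0.3, -0.1]
grip_width: 0.0853
gripper_force: 0.0
```

```bash
python3 - <<'E'
from h import *
o=get_obs(); f=viewer.grab_frame("wrist"); save(f,"w2.png"); go([0.496,-0.061,0.004],-0.09,o)
ds=[d for d in viewer.trace(f,"shaft") if 200<(d["rect"][0]+d["rect"][2])/2<360]
for d in ds: print(d["score"],d["rect"])
m=ds[0]["pixels"]
for v in range(0,420,12):
    c=np.flatnonzero(m[v])
    if len(c): print(v,c.min(),c.max(),onz(f,[[c.min(),v],[c.max()+1,v]],0.016,o).mean(0).round(4))
E
```

```text
at [ 0.4973 -0.0598  0.1035] yaw -0.0891 tilt [ 3.4e-03 -6.0e-04 -1.0e+00] cmd [-0.0076  0.0062  0.4976] 0.0006
0.59 [256.7, 124.4, 300.1, 286.1]
132 259 291 [ 0.5605 -0.0609  0.016 ]
144 259 292 [ 0.5521 -0.0604  0.016 ]
156 259 291 [ 0.5435 -0.0593  0.016 ]
168 261 297 [ 0.5344 -0.0614  0.016 ]
180 258 299 [ 0.5255 -0.0602  0.016 ]
192 258 299 [ 0.5162 -0.0593  0.016 ]
204 258 299 [ 0.5068 -0.0584  0.016 ]
216 258 298 [ 0.4972 -0.0571  0.016 ]
228 259 298 [ 0.4872 -0.0566  0.016 ]
240 259 298 [ 0.4771 -0.0557  0.016 ]
252 260 298 [ 0.4666 -0.0551  0.016 ]
264 260 297 [ 0.456  -0.0537  0.016 ]
276 267 290 [ 0.445  -0.0527  0.016 ]
```

View pics/w2.png

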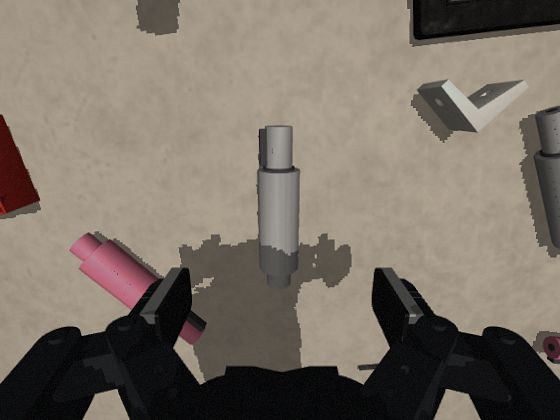

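The image shows the keyed shaft between the fingers, with its axis through (278,210) and the key on its left at (262,150). The pink decoy's end is at (200,335), close to the left finger, so I'll check the clearance.

```bash
python3 - <<'E'
from h import *
o=get_obs(); f=viewer.grab_frame("wrist")
print(onz(f,[[205,325],[190,345],[160,275],[130,245],[100,235]],0.012,o).round(4).tolist())
go([0.497,-0.0573,0.004],-0.093,o)
go([0.507,-0.058,0.004],-0.093,o)
print(proj(f,[[.51,-.005,0.012],[.48,-.005,.012],[.48,.0,.012],[.51,0,.012],[.51,-.1,.012],[.48,-.1,.012]],o).round(0).tolist())
E
```

```text
[[0.3996, 0.0179, 0.012], [0.3791, 0.0353, 0.012], [0.4525, 0.0476, 0.012], [0.4818, 0.0665, 0.012], [0.4926, 0.0889, 0.012]]
at [ 0.4973 -0.0598  0.1036] yaw -0.089 tilt [ 4.1e-03 -7.0e-04 -1.0e+00] cmd [-0.0046 -0.0123  0.4982] 0.0026
at [ 0.4973 -0.0598  0.1036] yaw -0.089 tilt [ 4.1e-03 -7.0e-04 -1.0e+00] cmd [ 0.0455 -0.0132  0.4984] 0.0026
[[211.0, 205.0], [217.0, 240.0], [210.0, 240.0], [204.0, 205.0], [332.0, 194.0], [334.0, 230.0]]
```

Nothing is in the way. Descend, then narrow the fingers to about 39 mm.

Call:
play_rows([
  [[-1,0.0,-0.0125,0.3,0.003],[-1,0.0,-0.0125,0.498,0.003],[-1,0.0,-0.0125,0.498,0.003],[-1,0.0,-0.0125,0.498,0.003],[-0.2,0.0,-0.0125,0.498,0.003],[0.0,0.0,-0.0125,0.498,0.003],[0.05,0.0,-0.0125,0.498,0.003],[0.08,0.0,-0.0125,0.498,0.003],[0.08,0.0,-0.0125,0.498,0.003],[0.08,0.0,-0.0125,0.498,0.003]],
], grip_force=20)

```text
clock: 4.17
tcp_pos: [0.4967, -0.0569, 0.0025]
orientation: [3.138, -0.146, 0.002]
contact_force: [-0.0, -0.5, -0.7]
grip_width: 0.0391
gripper_force: 0.0
```

```bash
python3 - <<'E'
from h import *
o=get_obs(); f=viewer.grab_frame("wrist"); save(f,"w3.png"); go([0.497,-0.0573,0.004],-0.093,o); print(o["grip_width"],o["gripper_force"],o["contact_force"])
E
```

```text
at [ 0.4967 -0.0569  0.0025] yaw -0.0932 tilt [ 1.5e-03 -2.0e-04 -1.0e+00] cmd [ 0.0015  0.0018 -0.0075] -0.0001
0.0390692470378142 0.0 [-0.03270178 -0.49095805 -0.66002278]
```

View pics/w3.png

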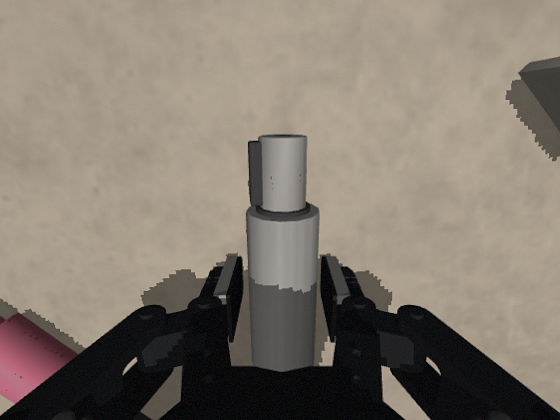

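The fingers stand astride without touching, with gaps of about 3 mm and the key at (254,175). I'll push it to the robot's right in a slow roll.

Call:
play_rows([
  [[0.08,0,0.01,0,0],[0.08,0,0.02,0,0],[0.08,0,0.03,0,0],[0.08,0,0.04,0,0],[0.08,0,0.052,0,0],[0.08,0,0.064,0,0],[0.08,0,0.076,0,0],[0.08,0,0.086,0,0],[0.08,0,0.096,0,0],[0.08,0,0.104,0,0],[0.08,0,0.11,0,0],[0.08,0,0.11,0,0]],
])

```text
clock: 5.22
tcp_pos: [0.4941, -0.0791, 0.0017]
orientation: [3.138, -0.147, -0.0]
contact_force: [-0.1, 0.1, 0.2]
grip_width: 0.0393
gripper_force: 0.0
```

```bash
cat > key.py <<'E'
from h import *
# journal & thick edges, key offset, on line profiles in tool frame
import sys
o=get_obs(); f=viewer.grab_frame("wrist"); save(f,sys.argv[1]); print(o["clock"],o["grip_width"]); go(o["tcp_pos"],-0.093,o)
cv2.imwrite("pics/c_"+sys.argv[1],cv2.resize(f["pixels"][110:310,180:400,::-1],(660,600),interpolation=cv2.INTER_CUBIC))
g=f["pixels"].mean(2)
for v in (155,170,185,230,250): print(v,g[v,225:345:2].astype(int).tolist())
E
python3 key.py w4.png
```

```text
5.2167 0.03929813432594802
at [ 0.4941 -0.0791  0.0017] yaw -0.0934 tilt [-1.e-04 -2.e-04 -1.e+00] cmd [0. 0. 0.] -0.0002
155 [156, 154, 155, 157, 161, 161, 162, 161, 161, 156, 155, 157, 70, 94, 54, 60, 58, 59, 61, 63, 62, 61, 60, 58, 32, 19, 164, 156, 154, 148, 140, 136, 130, 126, 109, 94, 115, 157, 162, 163, 162, 163, 163, 162, 159, 158, 155, 154, 156, 156, 157, 159, 160, 161, 161, 161, 158, 160, 155, 156]
170 [153, 152, 153, 153, 153, 158, 158, 157, 155, 153, 154, 155, 73, 96, 43, 61, 61, 59, 61, 64, 64, 59, 60, 58, 35, 24, 162, 153, 151, 143, 141, 134, 127, 122, 106, 90, 131, 163, 163, 161, 161, 163, 162, 162, 161, 159, 160, 161, 158, 157, 156, 158, 158, 160, 161, 163, 162, 163, 158, 159]
185 [155, 156, 158, 155, 156, 155, 155, 156, 156, 157, 155, 158, 152, 92, 103, 60, 59, 60, 62, 63, 61, 63, 60, 58, 39, 20, 135, 154, 148, 144, 138, 132, 126, 119, 103, 82, 147, 159, 159, 157, 158, 159, 160, 160, 160, 160, 161, 163, 161, 163, 161, 162, 161, 160, 163, 162, 161, 162, 161, 160]
230 [159, 159, 158, 158, 160, 161, 151, 84, 98, 106, 110, 124, 128, 129, 130, 136, 142, 147, 146, 147, 147, 147, 149, 150, 153, 154, 155, 156, 158, 156, 151, 148, 148, 145, 145, 140, 136, 130, 121, 117, 109, 104, 75, 154, 155, 153, 151, 151, 150, 152, 153, 153, 155, 151, 154, 154, 154, 153, 152, 153]
250 [156, 154, 153, 153, 152, 153, 156, 71, 94, 102, 109, 121, 126, 128, 131, 134, 141, 145, 147, 149, 148, 150, 151, 152, 151, 153, 156, 156, 157, 155, 152, 149, 148, 144, 142, 142, 135, 128, 120, 115, 109, 100, 78, 157, 155, 154, 155, 156, 158, 156, 159, 157, 157, 156, 153, 155, 154, 156, 154, 154]
```

View pics/c_w4.png

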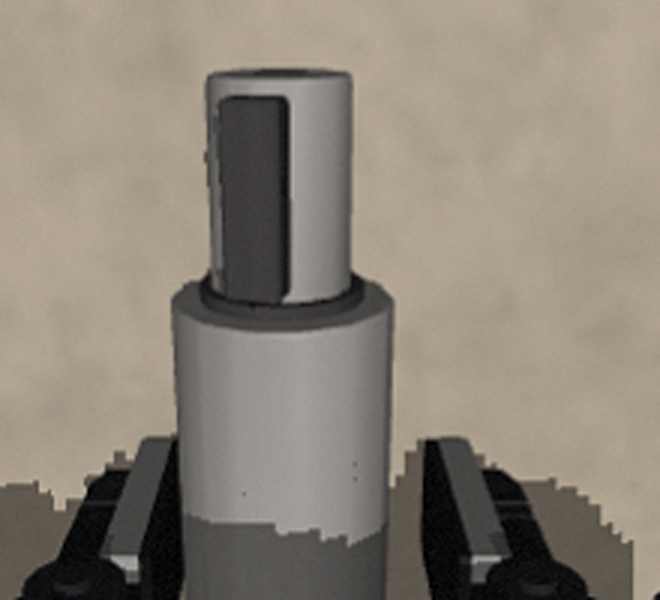

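The roll works: the key now shows left of the top, with its face at columns 253–273 against a journal spanning 249–297. I'll fit the angle with the calibration.

```bash
cat > ang.py <<'E'
from h import *
from scipy.optimize import least_squares
def fit(f,o,jr,ke,yaw=-0.093,v=(155,170,185)):
    """jr: journal edges (l,r) lists at rows v; ke: key outer face edges at rows v"""
    u=np.array([np.cos(yaw),np.sin(yaw),0]); n=np.array([-u[1],u[0],0]); Z=np.array([0,0,1])
    def J(y0,rad,side,vv):
        # silhouette: max |col| of circle around axis at given row
        best=None
        ang=np.radians(np.arange(-100,101,2)); out=[]
        s=np.linspace(0.03,0.07,9)
        P=np.array([[0.5*u+y0*n+s_*u+Z*0.016+rad*(np.sin(a)*n+np.cos(a)*Z) for s_ in s] for a in ang])
        q=proj(f,P.reshape(-1,3),o).reshape(len(ang),len(s),2)
        c=[np.interp(vv,q[i,::-1,1],q[i,::-1,0]) for i in range(len(ang))]
        return min(c) if side<0 else max(c)
    def E(y0,th,w,vv):
        s=np.linspace(0.03,0.08,9)
        P=np.array([0.5*u+y0*n+s_*u+Z*0.016+14e-3*(np.sin(th)*n+np.cos(th)*Z)+w*(np.cos(th)*n-np.sin(th)*Z) for s_ in s])
        q=proj(f,P,o); return np.interp(vv,q[::-1,1],q[::-1,0])
    res=lambda p:np.r_[[J(p[0],.010,sd,vv)-jr[i][k] for i,vv in enumerate(v) for k,sd in ((0,-1),(1,1))],
        [E(p[0],p[1],w,vv)-ke[i][k] for i,vv in enumerate(v) for k,w in ((0,.004),(1,-.004))]]
    s=least_squares(res,[-0.03,0.1],x_scale=[.01,.2],diff_step=1e-4)
    print("n-offset",s.x[0],"theta deg",np.degrees(s.x[1]),np.round(s.fun,1), "need roll mm",1e3*0.016*s.x[1])
    p=0.5*u+s.x[0]*n; print("axis at 0.5u:",p)
E
python3 - <<'E'
from ang import *
o=get_obs(); f=viewer.grab_frame("wrist")
fit(f,o,[(248.5,298),(249,298),(250,297.5)],[(253,273),(252.5,273),(253.5,273)])
M=R.from_rotvec(o["orientation"]).as_matrix()
g=f["pixels"].mean(2)
print(onz(f,[[239,240],[311,240]],0.016,o), o["tcp_pos"])
E
```

```text
n-offset -0.029123391795408602 theta deg 14.946217935283372 [ 0.3 -0.   0.3 -0.2 -0.2  0.  -0.7  0.1  0.2  0.2 -0.4  0.4] need roll mm 4.173771419061177
axis at 0.5u: [ 0.49513474 -0.07543054  0.        ]
[[ 0.51868626 -0.06191202  0.016     ]
 [ 0.51568879 -0.09376914  0.016     ]] [ 0.49410472 -0.0789009   0.00167963]
```

The angle is 15° from the top, so roll 4.2 mm more.

Call:
play_rows([
  [[0.08,0,0.005,0,0],[0.08,0,0.01,0,0],[0.08,0,0.015,0,0],[0.08,0,0.019,0,0],[0.08,0,0.021,0,0],[0.08,0,0.021,0,0],[0.08,0,0.021,0,0]],
])

```text
clock: 5.9
tcp_pos: [0.4937, -0.0829, 0.0017]
orientation: [3.138, -0.146, -0.0]
contact_force: [-0.2, -0.3, -0.0]
grip_width: 0.0394
gripper_force: 0.0
```

```bash
python3 key.py w5.png
```

```text
5.9 0.039392423016972745
at [ 0.4937 -0.0829  0.0017] yaw -0.093 tilt [-0. -0. -1.] cmd [0. 0. 0.] -0.0
155 [158, 162, 161, 160, 160, 157, 156, 154, 155, 152, 154, 119, 80, 102, 113, 125, 131, 116, 62, 66, 65, 64, 66, 64, 69, 65, 62, 59, 59, 150, 141, 134, 126, 120, 113, 88, 113, 165, 161, 160, 158, 158, 156, 153, 157, 158, 159, 161, 161, 160, 159, 158, 160, 160, 157, 156, 156, 155, 157, 160]
170 [156, 156, 155, 158, 155, 153, 153, 153, 151, 154, 152, 157, 57, 101, 114, 123, 133, 71, 55, 67, 64, 62, 62, 65, 65, 64, 62, 59, 59, 147, 141, 133, 125, 114, 107, 82, 125, 163, 162, 163, 161, 160, 159, 162, 158, 158, 157, 158, 159, 158, 159, 164, 164, 162, 159, 160, 160, 160, 161, 158]
185 [156, 156, 154, 155, 155, 156, 157, 160, 159, 161, 158, 161, 113, 107, 113, 125, 131, 131, 55, 63, 65, 63, 62, 63, 64, 64, 63, 56, 61, 146, 138, 132, 121, 113, 103, 77, 142, 160, 157, 160, 160, 160, 160, 162, 165, 161, 160, 160, 161, 161, 161, 162, 163, 164, 162, 164, 162, 163, 161, 160]
230 [161, 159, 160, 159, 158, 160, 61, 88, 106, 109, 115, 121, 123, 127, 135, 141, 140, 140, 141, 146, 151, 154, 153, 156, 154, 153, 153, 151, 151, 151, 150, 151, 151, 147, 141, 138, 135, 131, 127, 120, 108, 93, 96, 152, 151, 153, 153, 153, 153, 153, 155, 154, 151, 154, 153, 150, 152, 152, 155, 155]
250 [154, 152, 155, 152, 154, 153, 145, 78, 102, 109, 114, 121, 126, 127, 134, 140, 140, 140, 145, 147, 151, 154, 156, 156, 154, 153, 152, 152, 150, 152, 152, 151, 150, 146, 142, 138, 133, 130, 125, 117, 104, 90, 125, 155, 158, 156, 157, 156, 157, 156, 156, 155, 156, 154, 155, 156, 154, 155, 157, 156]
```

```bash
python3 - <<'E'
from ang import *
o=get_obs(); f=viewer.grab_frame("wrist")
fit(f,o,[(248,297.5),(248.8,297.5),(249.3,297)],[(260,282),(259,282.3),(260.5,282.3)]); go([0.494,-0.0792,0.0017],-0.093,o)
E
```

```text
n-offset -0.032952869771636306 theta deg 1.500785059810339 [ 0.3 -0.  -0.  -0.3 -0.   0.  -0.1 -0.2  1.2 -0.5  0.  -0.4] need roll mm 0.41909825053488703
axis at 0.5u: [ 0.49477911 -0.07924347  0.        ]
at [ 0.4937 -0.0829  0.0017] yaw -0.0931 tilt [-0.e+00 -1.e-04 -1.e+00] cmd [-0.0005 -0.0187  0.    ] -0.0
```

The key is 1.5° from the top. I'll centre the fingers clear of the shaft and let it rest.

Call:
play_rows([
  [[0.06,0,-0.006,0,0],[0.0,0,-0.012,0,0],[0.0,0,-0.0185,0,0],[0.0,0,-0.0185,0,0],[0.0,0,-0.0185,0,0],[0.0,0,-0.0185,0,0],[0.0,0,-0.0185,0,0],[0.0,0,-0.0185,0,0],[0.0,0,-0.0185,0,0],[0.0,0,-0.0185,0,0],[0.0,0,-0.0185,0,0],[0.0,0,-0.0185,0,0]],
])

```text
clock: 7.0
tcp_pos: [0.4941, -0.0792, 0.0017]
orientation: [3.138, -0.146, 0.0]
contact_force: [-0.2, 0.6, 0.5]
grip_width: 0.0428
gripper_force: 0.0
```

Call:
play_rows([
  [[0.0,0,0,0,0],[0.0,0,0,0,0],[0.0,0,0,0,0],[0.0,0,0,0,0],[0.0,0,0,0,0],[0.0,0,0,0,0],[0.0,0,0,0,0],[0.0,0,0,0,0]],
])

```text
clock: 7.67
tcp_pos: [0.4941, -0.0792, 0.0017]
orientation: [-3.138, 0.146, -0.0]
contact_force: [-0.1, 0.4, -0.6]
grip_width: 0.0426
gripper_force: 0.0
```

```bash
python3 key.py w6.png
```

```text
7.6667 0.04262213132479711
at [ 0.4941 -0.0792  0.0017] yaw -0.093 tilt [ 0.  0. -1.] cmd [0. 0. 0.] 0.0
155 [155, 157, 157, 157, 158, 161, 161, 163, 159, 156, 157, 154, 155, 153, 153, 147, 78, 89, 104, 114, 126, 130, 130, 57, 64, 66, 63, 68, 64, 65, 66, 63, 63, 67, 151, 141, 135, 127, 120, 110, 81, 148, 163, 161, 161, 158, 156, 154, 156, 158, 158, 159, 161, 160, 161, 159, 159, 158, 156, 156]
170 [150, 152, 152, 152, 155, 157, 157, 155, 154, 153, 153, 152, 152, 153, 154, 154, 147, 79, 106, 116, 124, 134, 75, 59, 66, 64, 62, 62, 63, 65, 66, 64, 60, 82, 144, 141, 131, 124, 114, 105, 76, 168, 162, 159, 160, 160, 160, 160, 157, 160, 158, 158, 158, 159, 158, 161, 162, 162, 161, 160]
185 [157, 158, 155, 156, 159, 156, 154, 155, 157, 155, 159, 159, 161, 162, 158, 159, 156, 72, 108, 115, 125, 132, 132, 51, 64, 64, 64, 64, 64, 62, 64, 63, 60, 79, 143, 138, 129, 121, 112, 98, 77, 163, 159, 161, 161, 163, 162, 162, 162, 163, 159, 161, 162, 160, 161, 163, 162, 162, 164, 163]
230 [161, 159, 159, 159, 160, 159, 160, 160, 159, 160, 139, 76, 95, 105, 111, 118, 122, 124, 130, 136, 139, 141, 142, 143, 147, 151, 155, 152, 153, 153, 152, 152, 151, 152, 150, 151, 153, 149, 145, 142, 137, 133, 130, 126, 117, 102, 86, 149, 153, 154, 153, 153, 155, 151, 153, 152, 152, 154, 154, 152]
250 [156, 153, 154, 151, 152, 152, 152, 152, 152, 153, 153, 68, 90, 105, 112, 117, 122, 125, 125, 137, 141, 141, 143, 146, 147, 149, 154, 154, 154, 153, 153, 152, 151, 150, 151, 150, 150, 148, 145, 142, 138, 134, 129, 122, 110, 93, 97, 158, 157, 157, 158, 158, 157, 155, 156, 156, 156, 154, 152, 154]
```

The key rests on top, centred between the fingers. Grip it and lift.

Call:
play_rows([
  [[0.06,0,0,0,0],[0.12,0,0,0,0],[0.18,0,0,0,0],[0.24,0,0,0,0],[0.4,0,0,0,0],[1,0,0,0,0],[1,0,0,0,0],[1,0,0,0,0],[1,0,0,0,0],[1,0,0,0,0]],
], grip_force=60)

```text
clock: 8.55
tcp_pos: [0.4941, -0.0794, 0.002]
orientation: [3.138, -0.146, 0.0]
contact_force: [-1.4, -0.5, 5.1]
grip_width: 0.0304
gripper_force: 58.9
```

Call:
play_rows([
  [[1,0,0,-0.02,0],[1,0,0,-0.06,0],[1,0,0,-0.12,0],[1,0,0,-0.2,0],[1,0,0,-0.28,0],[1,0,0,-0.36,0],[1,0,0,-0.42,0],[1,0,0,-0.46,0],[1,0,0,-0.5,0],[1,0,0,-0.5,0]],
])

```text
clock: 9.38
tcp_pos: [0.4947, -0.0792, 0.103]
orientation: [3.138, -0.146, 0.003]
contact_force: [0.6, -0.6, -4.7]
grip_width: 0.03
gripper_force: 59.7
```

```bash
python3 key.py w7.png
```

```text
9.3833 0.030029040635568237
at [ 0.4947 -0.0792  0.103 ] yaw -0.0931 tilt [ 1.9e-03 -2.0e-04 -1.0e+00] cmd [0. 0. 0.] -0.0
155 [165, 167, 167, 165, 166, 166, 168, 167, 161, 160, 160, 159, 158, 158, 158, 159, 77, 99, 107, 123, 128, 137, 61, 66, 67, 65, 64, 64, 67, 69, 67, 66, 43, 129, 148, 142, 130, 126, 118, 104, 92, 167, 164, 165, 166, 164, 166, 166, 166, 163, 159, 158, 159, 158, 159, 157, 154, 154, 155, 154]
170 [166, 165, 165, 165, 164, 163, 162, 163, 163, 163, 159, 156, 159, 163, 164, 163, 68, 103, 109, 122, 130, 139, 56, 65, 66, 64, 64, 65, 66, 67, 66, 64, 42, 156, 145, 140, 128, 122, 116, 95, 98, 165, 161, 160, 157, 159, 159, 160, 157, 156, 161, 161, 158, 157, 155, 154, 154, 155, 155, 155]
185 [165, 166, 162, 161, 159, 156, 157, 158, 161, 163, 163, 162, 161, 163, 162, 164, 77, 96, 112, 123, 132, 130, 50, 64, 64, 62, 63, 63, 66, 64, 62, 60, 41, 151, 145, 135, 128, 117, 110, 86, 104, 156, 157, 155, 157, 156, 157, 154, 154, 156, 155, 156, 161, 159, 159, 157, 156, 156, 155, 153]
230 [164, 163, 166, 164, 164, 163, 164, 166, 164, 166, 83, 83, 103, 108, 118, 121, 123, 123, 135, 141, 142, 143, 145, 146, 154, 155, 157, 157, 156, 155, 153, 153, 153, 153, 153, 154, 153, 150, 145, 143, 139, 135, 129, 124, 111, 98, 102, 164, 163, 162, 161, 162, 163, 160, 159, 159, 162, 160, 161, 162]
250 [87, 89, 88, 86, 88, 84, 88, 88, 89, 88, 84, 79, 99, 109, 115, 121, 126, 125, 132, 141, 140, 145, 147, 149, 153, 157, 157, 157, 156, 156, 156, 155, 155, 152, 152, 152, 153, 150, 147, 141, 135, 133, 129, 118, 105, 91, 84, 86, 87, 87, 88, 86, 82, 162, 156, 152, 152, 157, 160, 163]
```

Held firmly. Now go up and forward, above the camera's height, for a wrist view of the stand.

```bash
python3 - <<'E'
from h import *
for n in ("w6.png","w7.png"):
    g=cv2.imread("pics/"+n).mean(2); print(n,[int(x) for x in g[110:150,262:268].mean(1)],[int(x) for x in g[195:222,276:286].mean(1)])
go([0.59,-0.03,0.32])
E
```

```text
w6.png [163, 162, 163, 163, 162, 165, 164, 163, 163, 161, 162, 161, 160, 160, 160, 160, 160, 160, 160, 160, 160, 161, 162, 129, 69, 75, 104, 120, 119, 119, 119, 119, 116, 115, 120, 119, 119, 119, 120, 120] [63, 63, 62, 63, 63, 63, 63, 62, 62, 63, 62, 62, 62, 62, 61, 53, 30, 43, 60, 62, 62, 62, 67, 70, 67, 82, 144]
w7.png [162, 162, 161, 161, 162, 162, 163, 164, 164, 165, 165, 164, 164, 164, 165, 165, 165, 164, 164, 163, 163, 163, 158, 119, 64, 82, 111, 126, 125, 124, 124, 125, 125, 124, 125, 125, 126, 125, 125, 125] [63, 64, 63, 63, 64, 64, 63, 64, 64, 64, 64, 63, 63, 65, 61, 40, 23, 49, 63, 63, 64, 65, 69, 71, 69, 115, 154]
at [ 0.4943 -0.0792  0.1021] yaw -0.0931 tilt [ 9.e-04 -1.e-04 -1.e+00] cmd [ 0.4545 -0.2896 -1.0889] 0
```

Call:
play_rows([
  [[1,0,0,-0.2,0],[1,0,0,-0.4,0],[1,0.1,-0.06,-0.6,0],[1,0.2,-0.12,-0.8,0],[1,0.3,-0.2,-1,0],[1,0.45,-0.29,-1,0],[1,0.45,-0.29,-1,0],[1,0.45,-0.29,-1,0],[1,0.45,-0.29,-1,0],[1,0.45,-0.29,-1,0]],
])

```text
clock: 10.27
tcp_pos: [0.5876, -0.0306, 0.2998]
orientation: [3.137, -0.147, -0.006]
contact_force: [-0.4, 0.2, -4.8]
grip_width: 0.0301
gripper_force: 61.3
```

```bash
python3 - <<'E'
from h import *
o=get_obs(); print(o["clock"],o["grip_width"],np.abs(o["qvel"]).max())
f=viewer.grab_frame("wrist"); save(f,"w8.png"); go(o["tcp_pos"],None,o); np.save("o8.npy",np.r_[o["tcp_pos"],o["orientation"]])
for d in viewer.trace(f,"camera_stand"): print(round(d["score"],2),d["rect"])
E
```

```text
10.2667 0.030128454800748473 0.009186063917097642
at [ 0.5876 -0.0306  0.2998] yaw -0.0935 tilt [-3.8e-03 -6.0e-04 -1.0e+00] cmd [0. 0. 0.] 0
0.79 [208.6, 0.0, 305.2, 98.8]
```

View pics/w8.png

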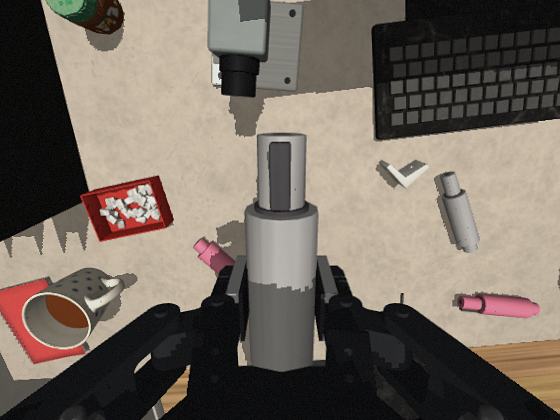

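The wrist view shows the lens barrel front at about (238,96), with barrel columns 221–256. The body edges run up to row 0, and the foot's right edge goes from (303,3) to (297,91). I'll extract the edges numerically.

```bash
cat > st.py <<'E'
from h import *
o8=np.load("o8.npy"); o={"tcp_pos":o8[:3],"orientation":o8[3:]}
E
python3 - <<'E'
from st import *
g=cv2.imread("pics/w8.png").mean(2).astype(int)
for v in (65,72,80,86,92,94,96): print("bar",v,g[v,214:262].tolist())
for u in (226,232,238,244,250): print("col",u,g[84:104,u].tolist())
for v in (15,30,45,60,75,85): print("foot",v,g[v,290:310].tolist())
for v in (5,20,35,50): print("bodyL",v,g[v,202:218].tolist(),"R",g[v,260:276].tolist())
for u in (265,280,290): print("footfront",u,g[82:98,u].tolist())
E
```

```text
bar 65 [230, 228, 230, 231, 240, 98, 15, 16, 13, 17, 21, 17, 23, 22, 22, 27, 28, 28, 31, 31, 30, 32, 36, 37, 38, 36, 31, 31, 28, 28, 28, 26, 21, 23, 22, 20, 20, 18, 15, 20, 13, 17, 15, 6, 9, 57, 133, 130]
bar 72 [225, 226, 225, 230, 206, 145, 78, 63, 13, 19, 18, 16, 21, 21, 16, 24, 27, 13, 16, 31, 30, 31, 37, 34, 33, 32, 31, 30, 28, 26, 25, 11, 11, 1, 9, 15, 12, 6, 17, 15, 14, 19, 14, 6, 34, 106, 128, 126]
bar 80 [226, 226, 227, 226, 228, 231, 240, 127, 12, 16, 20, 25, 20, 15, 21, 25, 26, 25, 31, 31, 31, 33, 36, 35, 34, 32, 29, 26, 28, 21, 24, 20, 20, 16, 21, 19, 15, 14, 15, 15, 7, 20, 80, 128, 125, 122, 124, 124]
bar 86 [92, 99, 94, 93, 95, 99, 102, 51, 6, 18, 15, 19, 21, 20, 20, 22, 24, 31, 29, 30, 34, 35, 36, 35, 33, 29, 34, 29, 26, 24, 28, 21, 19, 21, 20, 21, 14, 15, 18, 11, 4, 36, 100, 120, 119, 120, 121, 121]
bar 92 [180, 183, 183, 181, 180, 183, 190, 51, 10, 20, 20, 19, 23, 20, 23, 25, 25, 23, 30, 34, 36, 38, 36, 36, 34, 30, 31, 24, 20, 24, 23, 22, 13, 18, 17, 14, 13, 16, 14, 13, 15, 50, 107, 102, 104, 104, 103, 102]
bar 94 [184, 184, 185, 185, 186, 187, 191, 108, 70, 50, 51, 
[... 1699 characters left out ...]
45, 144, 143, 146, 147] R [151, 152, 151, 152, 135, 61, 55, 41, 40, 52, 112, 131, 128, 126, 129, 128]
bodyL 35 [184, 186, 186, 183, 188, 141, 114, 127, 140, 150, 148, 150, 149, 149, 149, 150] R [151, 151, 152, 136, 118, 97, 55, 37, 46, 99, 130, 128, 126, 126, 126, 126]
bodyL 50 [184, 186, 186, 187, 184, 188, 165, 126, 78, 74, 83, 84, 87, 89, 93, 90] R [148, 151, 137, 120, 99, 64, 40, 50, 94, 130, 129, 127, 130, 127, 128, 127]
footfront 265 [124, 127, 127, 126, 124, 110, 97, 83, 102, 102, 103, 103, 101, 102, 99, 98]
footfront 280 [125, 124, 127, 128, 124, 127, 117, 99, 81, 97, 97, 94, 94, 92, 121, 183]
footfront 290 [118, 129, 127, 129, 126, 123, 124, 113, 96, 83, 104, 99, 104, 146, 189, 186]
```

```bash
python3 - <<'E'
from st import *
f=viewer.grab_frame("wrist")  # intrinsics only
yaw=lambda uv,z:(lambda P:(np.polyfit(P[:,0],P[:,1],1),P))(onz(f,uv,z,o))
(c,_),P=yaw([[301.2,15],[300,30],[298.9,45],[297.8,60],[296.8,75],[296,85]],.012); print("foot R yaw",np.arctan(c),P[[0,-1]].round(4).tolist())
P=onz(f,[[265,87.3],[280,88.6],[290,89.6]],.012,o); print("foot front yaw",-np.arctan(np.polyfit(P[:,1],P[:,0],1)[0]),P.round(4).tolist())
for z in(.1455,.1745):
    P=onz(f,[[226,94.8],[232,95.4],[238,95.9],[244,96.3],[250,96.8]],z,o); print("front",z,P.round(4).tolist(),-np.arctan(np.polyfit(P[:,1],P[:,0],1)[0]))
P=onz(f,[[221.2,80],[256,80],[221.0,86],[255.3,86],[221.2,92],[255.1,92]],.16,o); print(P.round(4).tolist())
P=onz(f,[[264.3,20],[263.2,35],[262,50]],.182,o);print("bodyR",P.round(4).tolist())
P=onz(f,[[207.2,20],[207.2,35],[209,50]],.16,o);print("bodyL",P.round(4).tolist())
print(np.linalg.inv(w2c(f,o))[:3,3])
# shaft front end in tool frame: w8 journal front end rows
g=cv2.imread("pics/w8.png").mean(2).astype(int); 
for u in(264,282,300): print(g[124:150,u].tolist())
E
```

```text
foot R yaw -0.15928777429711277 [[0.7712, -0.0717, 0.012], [0.6926, -0.059, 0.012]]
foot front yaw -0.1807950751441952 [[0.6936, -0.0191, 0.012], [0.6902, -0.0382, 0.012], [0.6878, -0.0508, 0.012]]
front 0.1455 [[0.6822, 0.0104, 0.1455], [0.6811, 0.0052, 0.1455], [0.6802, -0.0001, 0.1455], [0.6793, -0.0054, 0.1455], [0.6784, -0.0107, 0.1455]] -0.1739999114654774
front 0.1745 [[0.6806, 0.0057, 0.1745], [0.6797, 0.001, 0.1745], [0.6788, -0.0038, 0.1745], [0.678, -0.0085, 0.1745], [0.6772, -0.0133, 0.1745]] -0.17399991146548768
[[0.6934, 0.0104, 0.16], [0.6905, -0.0186, 0.16], [0.6887, 0.0113, 0.16], [0.6859, -0.0175, 0.16], [0.684, 0.0118, 0.16], [0.6812, -0.0167, 0.16]]
bodyR [[0.729, -0.031, 0.182], [0.7192, -0.0291, 0.182], [0.7091, -0.0271, 0.182]]
bodyL [[0.7387, 0.0149, 0.16], [0.7281, 0.0166, 0.16], [0.717, 0.0169, 0.16]]
[ 0.66603391 -0.0376026   0.44257879]
[182, 180, 177, 179, 177, 177, 180, 183, 176, 127, 75, 99, 134, 141, 140, 140, 138, 143, 141, 137, 140, 141, 142, 140, 140, 141]
[185, 185, 184, 182, 181, 178, 178, 177, 143, 57, 60, 81, 149, 192, 187, 191, 194, 144, 32, 58, 74, 77, 78, 76, 79, 78]
[183, 182, 183, 184, 185, 184, 180, 182, 177, 134, 72, 110, 141, 144, 141, 142, 140, 140, 141, 140, 140, 140, 141, 139, 140, 139]
```

```bash
python3 - <<'E'
from st import *
f=viewer.grab_frame("wrist"); M=R.from_rotvec(o["orientation"]).as_matrix()
T=lambda P:(P-o["tcp_pos"])@M
def ont(uv,zt): # intersect with tool plane z=zt
    c,d=ray(f,uv,o); c=T(c[None])[0]; d=d@M; return c+d*((zt-c[2])/d[:,2])[:,None]
print("bottom",ont([[282,132.3]],-.0042),"top",ont([[282,135.7]],-.0242))
g=cv2.imread("pics/w8.png").mean(2).astype(int)
for v in(150,170,190): print(v,g[v,252:264].tolist(),g[v,298:312].tolist())
for v in(220,240,255): print(v,g[v,240:254].tolist(),g[v,310:324].tolist())
E
```

```text
bottom [[ 6.87891264e-02 -5.88001680e-05 -4.20000000e-03]] top [[ 6.89127181e-02 -7.95521947e-05 -2.42000000e-02]]
150 [176, 179, 181, 185, 172, 88, 96, 112, 120, 125, 129, 136] [146, 142, 141, 136, 130, 123, 102, 96, 148, 193, 187, 187, 187, 188]
170 [180, 180, 177, 179, 177, 138, 82, 116, 120, 125, 131, 139] [144, 141, 134, 129, 123, 111, 85, 110, 187, 180, 181, 179, 179, 181]
190 [170, 172, 175, 176, 164, 85, 80, 109, 123, 127, 134, 138] [141, 134, 129, 124, 116, 95, 90, 140, 183, 180, 181, 179, 178, 173]
220 [184, 183, 188, 173, 84, 76, 90, 100, 111, 119, 119, 123, 128, 131] [147, 144, 138, 129, 121, 115, 106, 109, 153, 182, 177, 176, 177, 176]
240 [100, 100, 99, 102, 99, 88, 84, 94, 106, 115, 122, 122, 126, 132] [145, 138, 131, 123, 117, 106, 101, 137, 188, 186, 182, 179, 180, 183]
255 [83, 83, 85, 83, 84, 83, 79, 90, 102, 114, 121, 123, 127, 131] [143, 135, 124, 120, 112, 101, 104, 121, 128, 125, 126, 127, 128, 126]
```

```bash
python3 - <<'E'
from h import *
go([0.5531,0.0198,0.1458],-0.17)
E
```

```text
at [ 0.5883 -0.0304  0.3011] yaw -0.0939 tilt [-1.2e-03 -3.0e-04 -1.0e+00] cmd [-0.1981 -0.234   0.7768] 0.0485
```

Call:
play_rows([
  [[1,-0.1,-0.12,0,0.025],[1,-0.198,-0.234,0,0.0485],[1,-0.198,-0.234,0.1,0.0485],[1,-0.198,-0.234,0.22,0.0485],[1,-0.198,-0.234,0.34,0.0485],[1,-0.198,-0.234,0.46,0.0485],[1,-0.198,-0.234,0.58,0.0485],[1,-0.198,-0.234,0.68,0.0485],[1,-0.198,-0.234,0.74,0.0485],[1,-0.198,-0.234,0.777,0.0485],[1,-0.198,-0.234,0.777,0.0485],[1,-0.198,-0.234,0.777,0.0485]],
])

```text
clock: 11.47
tcp_pos: [0.5545, 0.0205, 0.1469]
orientation: [-3.13, 0.266, -0.001]
contact_force: [0.1, 1.3, -3.3]
grip_width: 0.03
gripper_force: 61.4
```

Call:
play_rows([
  [[1,0,0,0,0],[1,0,0,0,0],[1,0,0,0,0],[1,0,0,0,0]],
])

```text
clock: 11.8
tcp_pos: [0.5544, 0.0205, 0.147]
orientation: [-3.13, 0.265, -0.002]
contact_force: [-0.2, 0.3, -4.9]
grip_width: 0.0303
gripper_force: 61.4
```

```bash
python3 - <<'E'
from h import *
o=get_obs(); f=viewer.grab_frame("wrist"); save(f,"w9.png"); go([0.5531,0.0198,0.1458],-0.17,o); print(o["clock"],o["grip_width"],np.abs(o["qvel"]).max())
np.save("o9.npy",np.r_[o["tcp_pos"],o["orientation"]])
s=viewer.grab_frame("side"); save(s,"s9.png")
a=cv2.resize(f["pixels"][0:225,180:380,::-1],(400,450)); p=proj(s,[[.65,0,.16]])[0].astype(int); print(p)
b=cv2.resize(s["pixels"][p[1]-45:p[1]+45,p[0]-40:p[0]+40,::-1],(400,450),interpolation=cv2.INTER_CUBIC)
cv2.imwrite("pics/c9.png",np.hstack([a,b]))
g=f["pixels"].mean(2).astype(int)
for u in (264,282,300): print(u,g[60:140:1,u].tolist())
E
```

```text
at [0.5544 0.0205 0.147 ] yaw -0.1691 tilt [ 0.0013  0.     -1.    ] cmd [-0.0059  0.0047  0.006 ] 0.0006
11.8 0.030314577217854986 0.004727050437348402
[302 187]
264 [89, 88, 87, 87, 88, 89, 88, 89, 87, 86, 88, 87, 88, 88, 87, 86, 90, 88, 88, 91, 87, 87, 87, 87, 91, 90, 88, 89, 86, 86, 87, 85, 88, 87, 86, 87, 85, 87, 84, 86, 85, 86, 85, 85, 87, 86, 86, 86, 118, 168, 164, 164, 165, 165, 163, 165, 162, 164, 164, 165, 164, 164, 163, 165, 163, 165, 165, 164, 166, 165, 165, 165, 156, 113, 67, 84, 116, 129, 125, 125]
282 [90, 90, 90, 89, 88, 88, 90, 90, 87, 89, 88, 89, 88, 87, 89, 88, 87, 87, 86, 86, 87, 84, 87, 87, 88, 88, 88, 88, 88, 90, 90, 91, 90, 90, 89, 91, 89, 88, 89, 90, 90, 91, 89, 91, 91, 91, 96, 135, 169, 165, 163, 165, 167, 165, 166, 163, 162, 162, 163, 161, 164, 164, 162, 162, 163, 164, 164, 163, 160, 160, 158, 159, 133, 58, 52, 68, 122, 165, 171, 168]
300 [164, 165, 167, 163, 167, 167, 166, 170, 168, 170, 167, 167, 167, 164, 165, 164, 162, 162, 162, 162, 163, 165, 163, 163, 162, 162, 162, 161, 159, 160, 157, 157, 155, 157, 158, 158, 159, 160, 161, 164, 165, 165, 165, 168, 166, 167, 167, 164, 163, 163, 163, 163, 164, 164, 163, 162, 163, 163, 161, 162, 159, 157, 160, 161, 166, 166, 164, 163, 164, 164, 165, 165, 171, 136, 63, 90, 118, 125, 124, 123]
```

View pics/c9.png

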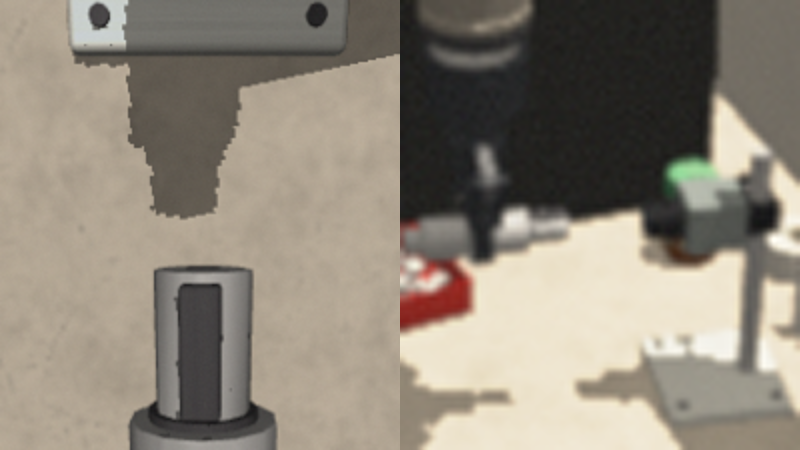

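The left half shows the key on top and the shaft square to the stand's foot edge, and the right half shows it level with the lens. One numeric check of the lateral alignment and the gap before trimming.

```bash
python3 - <<'E'
from h import *
a=np.load("o9.npy"); o={"tcp_pos":a[:3],"orientation":a[3:]}
f=viewer.grab_frame("wrist"); s=viewer.grab_frame("side"); print(f["cx"],f["cy"])
g=f["pixels"].mean(2).astype(int)
for v in(5,10,15): print(v,g[v,210:222].tolist(),g[v,346:360].tolist())
for u in(225,250,280,310,340): print(u,g[14:36,u].tolist())
M=R.from_rotvec(a[3:]).as_matrix()
print(proj(s,[a[:3]+M@[.0688,0,-.0142],[.68,-.002,.16]]).round(1).tolist(), "crop->", [[262+168/5,142+222/5],[262+245/5,142+218/5]])
t=viewer.grab_frame("top"); print(proj(t,[[.68,-.002,.16]]))
P=onz(f,[[281.5,5]],.012,o); print(P)
E
```

```text
281.2540171129293 209.9240818679586
5 [165, 166, 166, 144, 150, 186, 203, 206, 202, 205, 206, 204] [110, 111, 114, 112, 111, 109, 99, 89, 77, 87, 87, 88, 86, 87]
10 [163, 165, 166, 137, 140, 178, 202, 203, 203, 203, 204, 203] [108, 109, 110, 110, 110, 104, 91, 76, 88, 88, 88, 88, 86, 89]
15 [166, 168, 169, 145, 149, 176, 199, 206, 204, 207, 204, 205] [111, 113, 111, 112, 111, 102, 93, 71, 91, 89, 91, 88, 89, 89]
225 [207, 206, 205, 205, 204, 204, 204, 191, 164, 140, 113, 67, 57, 69, 88, 83, 85, 84, 102, 166, 162, 161]
250 [110, 114, 115, 112, 114, 109, 109, 101, 93, 87, 79, 64, 59, 70, 89, 88, 88, 89, 89, 87, 89, 91]
280 [109, 114, 113, 110, 107, 109, 107, 99, 92, 87, 76, 63, 57, 72, 91, 90, 89, 88, 89, 90, 91, 90]
310 [110, 114, 111, 110, 107, 108, 108, 101, 93, 88, 73, 63, 54, 69, 87, 86, 89, 86, 87, 86, 86, 86]
340 [111, 112, 111, 107, 107, 106, 107, 102, 96, 91, 75, 62, 58, 75, 94, 90, 89, 89, 88, 85, 109, 171]
[[294.8, 186.9], [310.1, 185.9]] crop-> [[295.6, 186.4], [311.0, 185.6]]
[[252.16420773 161.6718397 ]]
[[ 0.70828607 -0.0054372   0.012     ]]
```

All the measurements agree within about 1 mm. Trim, settle, and hand in.

Call:
play_rows([
  [[1,-0.003,0.004,0.003,0],[1,-0.006,0.007,0.006,0],[1,-0.006,0.007,0.006,0],[1,-0.006,0.007,0.006,0],[1,-0.006,0.007,0.006,0],[1,-0.006,0.007,0.006,0],[1,-0.006,0.007,0.006,0],[1,-0.006,0.007,0.006,0],[1,-0.006,0.007,0.006,0],[1,-0.006,0.007,0.006,0],[1,-0.006,0.007,0.006,0],[1,-0.006,0.007,0.006,0]],
])

```text
clock: 13.05
tcp_pos: [0.5526, 0.0193, 0.1451]
orientation: [3.13, -0.265, 0.0]
contact_force: [-1.6, 1.2, -4.1]
grip_width: 0.0302
gripper_force: 61.4
```

```bash
python3 - <<'E'
from h import *
o=get_obs(); go([0.5531,0.0193,0.1458],-0.17,o); print(o["clock"],np.abs(o["qvel"]).max(),o["gripper_force"])
if np.abs(o["qvel"]).max()<0.02 and np.linalg.norm(o["tcp_pos"]-np.array([0.5531,0.0193,0.1458]))<.002: print(r.hand_in())
E
```

```text
at [0.5526 0.0193 0.1451] yaw -0.1691 tilt [ 1.e-04 -0.e+00 -1.e+00] cmd [ 0.0024 -0.0003 -0.0034] 0.0006
13.05 0.0011394177944095785 61.44581079483032
the job is handed in; nothing more can be done
None
```

I rolled the keyed shaft until its key was on top, let it rest about a second, then picked it up and handed in at 13 s; by my measurements it is level, on the lens axis to about 1 mm, 60 mm from the glass, with the key about 4° off the top (estimated just after the lift).

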